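Weigh the lemon and log the weight with the spring toggle

TASK

Set the lemon gently in the pan of the kitchen scale. Then, to log its weight, push the scale's spring-centred toggle well over towards the green lamp (never towards the red one), hold it there for about a second and let it spring back to the middle. Leave the garlic where it lies.

Things in the scene. Friction and masses are not known exactly. Their poses are not given: they have to be found in the camera images.
- scale: White kitchen scale, fixed: base 165 x 315 mm, top at z = 30 mm. Origin on the worktop under its middle; x points to its back (away from the robot at yaw 0), y to its left. On the left a steel pan, on the right a console (y -155 to -25 mm) with a panel facing the robot, its normal leaning 40 degrees from vertical towards -x. The toggle stands out along this normal, under a visor.
- pan_center (a point): Centre of the inner floor of the steel pan, at (0, 75, 36) mm in the scale's frame. Inner floor radius about 57 mm, mouth radius 67 mm, rim 10 mm above the floor.
- toggle (a joint): Angle (rad) of the toggle: a round orange bat 70 mm long, 12 mm thick at its foot (the pivot), 18 mm over its last 15 mm. 0 = centred, + = tipped to the scale's left (+y), - = right; swings in the plane of the panel normal and the scale's y; stops at +-0.5. A damped spring centres it (0.45 N m/rad, about 3 N at the tip near the stop). 0.4 is well over.
- toggle_tip (a point): Centre of the bat's tip; when centred at (-45, -90, 124) mm in the scale's frame. Its own z axis points outward along the bat.
- visor_edge (a point): Middle of the visor's front edge, on its underside; at (-55, -90, 166) mm in the scale's frame. The visor is level, 8 mm thick, 130 mm wide along y, and reaches back to a column whose front is at x = 25 mm. It roofs the toggle, which cannot be reached from straight above: come from the front with the fingers tilted about 40 degrees, along the bat.
- green_lamp: Green lamp, a flat dome 28 mm across and 9 mm high on top of the visor, 40 mm left or right of the toggle (it varies). Origin at the centre of its underside. The toggle is to be pushed to this side.
- red_lamp: Red lamp of the same kind on the other side: the wrong side. Origin at the centre of its underside.
- lemon_center (a point): Centre of the yellow lemon, 78 mm long, 55 mm wide, 56 mm high, about 0.1 kg, lying on the worktop. x runs along its length; grasp it across y. Its place and the garlic's may be exchanged.
- garlic_center (a point): Centre of the pale garlic bulb, 60 x 57 x 58 mm, loose on the worktop; to be left alone.

How it is judged (in metres and radians):
On the way, in this order (a step that is already met when the one before it is completed fails the run):
1. the lemon lies in the pan, released and at rest, with the toggle still centred (horizontal distance between lemon_center and pan_center below 0.05 m and z of lemon_center in the frame of pan_center below 0.05 m and linear speed of lemon below 0.03 m/s and contact force between the fingers and lemon below 0.1 N and value of joint toggle between -0.1 and 0.1 rad), for 0.2 s.
2. with the lemon in the pan, the toggle is held over towards the green lamp (beyond 0.3 rad) for 0.6 s (horizontal distance between lemon_center and pan_center below 0.05 m and z of lemon_center in the frame of pan_center below 0.05 m and linear speed of lemon below 0.03 m/s and contact force between the fingers and lemon below 0.1 N and ((y of green_lamp in the frame of scale above -0.09 m and value of joint toggle above 0.3 rad) or (y of green_lamp in the frame of scale below -0.09 m and value of joint toggle below -0.3 rad))), for 0.6 s.
At the end, for the whole second after the job is handed in: The lemon rests in the pan, let go (centre within 50 mm of the pan's centre, less than 50 mm above its floor), and the toggle has been let go and stands centred within 0.08 rad (horizontal distance between lemon_center and pan_center below 0.05 m and z of lemon_center in the frame of pan_center below 0.05 m and linear speed of lemon below 0.03 m/s and contact force between the fingers and lemon below 0.1 N and value of joint toggle between -0.08 and 0.08 rad); the robot touches nothing.
It fails at once if the toggle is pushed towards the red lamp by more than 0.15 rad ((y of green_lamp in the frame of scale above -0.09 m and value of joint toggle below -0.15 rad) or (y of green_lamp in the frame of scale below -0.09 m and value of joint toggle above 0.15 rad)).
It fails at once if the lemon is dropped or flung into the pan (over 0.6 m/s just above it) (linear speed of lemon above 0.6 m/s and horizontal distance between lemon_center and pan_center below 0.06 m and z of lemon_center in the frame of pan_center below 0.08 m).
It fails at once if the garlic is moved by more than 30 mm (distance of garlic_center from where it was at the start of the episode above 0.03 m).
It also fails if it takes over 54 s, if anything falls off the work surface, if the arm or the gripper's body presses on something with over 40 N, if the wrist force passes 120 N, or if a joint passes its speed limit or range.

ROBOT

A 6-joint arm with a two-finger parallel gripper is mounted at the origin on a cart in front of the work surface, level with it; the furniture and walls round the work are solid. World frame = base frame: x ahead of the robot, y to its left, z up, the work surface at z = 0. Lengths are in mm, angles in rad, forces in N, time in s.
With the tool pointing down it reaches from about 350 to 950 mm from the base axis. Payload 17.4 kg.
Tool frame: the origin (TCP) lies where the fingers leave the gripper's body, on its centre line; the fingertips stand 84 mm ahead of it and the grasp point (between the pads) lies 65 mm ahead of it (ctrl.grip_depth is the distance from the TCP to the grasp point, in mm); z points along the fingers, y is the line along which they close (so a half turn about z gives the same grasp; the last joint's range is limited). The gripper opens to 93 mm and grips with 3 to 60 N. Pads are 15 mm wide; open, the fingers measure 128 mm over their backs; the gripper's body (75 mm by 188 mm) begins 65 mm behind the grasp point.
Start: joints at [1.298, 0.116, 1.442, -0, 1.584, -0.038], TCP at [157.046, 656.483, 302.746] pointing down, gripper open.
Joint ranges: [-2.83, 2.83], [-0.83, 2.19], [0.07, 2.5], [-1.14, 4.28], [0.01, 3], [-2.97, 2.97]. Speed limits (rad/s): [1.89, 1.89, 2.22, 3.14, 3.14, 3.14].

INTERFACE

Orientations are given as a unit quaternion [w, x, y, z].
In Python, from rig import ctrl gives the robot as it stands.
- The arm moves only by the tool play_rows, never from a script. Its argument "commands" is a list that holds one entry, the list of rows, each a list of 7 numbers: the turn, a rotation vector about the world's x, y, z in degrees, then the shift along the world's x, y, z in mm, then the finger opening in mm, from 0 to 93. In form: [[[wx, wy, wz, dx, dy, dz, jaw], ...]]. A call has exactly 10 rows; each row shifts and turns the commanded pose from where the row before left it; what a row does not reach is not made up. A row lasts 1/12 s, in which the tool goes at most 41.7 mm and 7.16 degrees, less where a joint would pass 70% of its speed; a pose out of reach is approached as far as the arm can. A call with a gripper value outside its range is refused whole. The fingers move at their own pace and stop on an object; "squeeze" is the grip in N (left out, the last holds). Time passes only in rows, so rows that do not move let the fingers close, or fill a call up. It gives the time, the measured TCP pose, the force, the opening and the grip force at its end, in the units of the state.
- ctrl.get_obs(): the state, without advancing time (a new reading comes with each control period).
- ctrl.capture(name): name is "scene" or "side" or "wrist"; returns a dict with "image" (420x560x3 uint8, red, green, blue), "fx", "fy", "cx", "cy" (pixels), "rvec" (rotation vector, rad) and "tvec" (3), from world to camera coordinates, as OpenCV has them. Camera axes: x right, y down, z forward; pixel columns grow to the right and rows downward; lengths in mm; the calibration is good to about 2 mm. A picture is of the moment at which its call begins. There is no depth.
- ctrl.sign_off(): hands the job in; it is judged then, once.
The state is a dict: "time_s": time; "q": joint angles; "qvel": joint speeds; "joint_torque": joint torques, N m; "tool_pos": TCP position; "eef_rot": TCP orientation; "contact_force": force on the tool from outside, world axes, zero at the start; "wrist_torque": the same for the moment, N m; "width": opening from 0.0 (shut) to 1.0 (fully open); "grip_force": force on a finger pad.
Only numpy, scipy, OpenCV 4.12 (cv2) and the standard library are available. Lean on these libraries where they do the work, as an engineer would, in place of code of your own. Each camera call takes 0.05 s, during which the arm holds its last target. There are 200 camera calls.

## Working session

There is one attempt and no reset: what is moved stays moved. The work goes in short steps, Python scripts to look and compute and a tool call to move; the robot and the scene stay as the last step left them, time stands still between calls to the robot, and variables do not carry over. Pictures are saved under pics/ and viewed, at most 10 in all, crops included, and the job is handed in when it is done.

Besides the shell and the picture viewer there is one more tool, called as name([rows], argument=value, ...), one row to a line, values as JSON. play_rows: Moves the arm, as the interface text tells. Its arguments: {"type":"object","properties":{"commands":{"type":"array","items":{"type":"array","items":{"type":"array","items":{"type":"number"}}}},"squeeze":{"type":"number"}},"required":["commands"]}

```bash
mkdir -p pics; cat > h.py <<'E'
import numpy as np, cv2
from rig import ctrl
def cap(n,f=None):
    c=ctrl.capture(n)
    if f: cv2.imwrite('pics/'+f,c['image'][:,:,::-1])
    return c
def ray(c,u,v):
    R=cv2.Rodrigues(np.array(c['rvec'],float))[0]; t=np.array(c['tvec'],float).ravel()
    d=R.T@np.array([(u-c['cx'])/c['fx'],(v-c['cy'])/c['fy'],1]); return -R.T@t,d/np.linalg.norm(d)
def onz(c,u,v,z):
    o,d=ray(c,u,v); return o+d*(z-o[2])/d[2]
def tri(rs):
    A=sum(np.eye(3)-np.outer(d,d) for o,d in rs); b=sum((np.eye(3)-np.outer(d,d))@o for o,d in rs)
    p=np.linalg.solve(A,b); return p,[np.linalg.norm(np.cross(p-o,d)) for o,d in rs]
def proj(c,p):
    return cv2.projectPoints(np.array(p,float).reshape(-1,1,3),np.array(c['rvec'],float),np.array(c['tvec'],float),np.array([[c['fx'],0,c['cx']],[0,c['fy'],c['cy']],[0,0,1]]),None)[0].reshape(-1,2)
def blobs(c,lo,hi,amin=25):
    h=cv2.cvtColor(c['image'],cv2.COLOR_RGB2HSV); m=cv2.inRange(h,np.array(lo),np.array(hi))
    n,l,s,ce=cv2.connectedComponentsWithStats(m)
    return m,sorted([(int(s[i][4]),ce[i].round(1).tolist(),s[i][:4].tolist()) for i in range(1,n) if s[i][4]>=amin],reverse=True)[:5]
COL=dict(green=((45,90,60),(85,255,255)),red=((0,150,80),(5,255,255)),orange=((6,150,120),(18,255,255)),yellow=((21,120,100),(35,255,255)))
E
python3 - <<'E'
from h import *
cs=[cap(n,n+'0.png') for n in('scene','side')]
cv2.imwrite('pics/both.png',cv2.resize(np.vstack([c['image'] for c in cs])[:,:,::-1],(400*1,600)))
for c in cs:
    print(ray(c,280,210)[0].round())
    for k,v in COL.items(): print(k,blobs(c,*v)[1])
E
```

```text
[ -36. -661.  737.]
green [(223, [141.5, 33.8], [135, 19, 14, 34]), (99, [359.9, 256.8], [354, 252, 13, 10]), (47, [138.9, 10.7], [135, 8, 9, 6]), (37, [137.3, 3.3], [134, 1, 9, 6])]
red [(160, [328.0, 196.5], [320, 190, 17, 14]), (85, [334.4, 233.9], [329, 230, 12, 9]), (47, [344.4, 165.8], [342, 159, 6, 13])]
orange [(106, [343.2, 269.2], [336, 263, 17, 14]), (27, [368.0, 128.3], [362, 126, 11, 6])]
yellow [(340, [229.0, 219.4], [219, 210, 21, 20]), (96, [151.9, 180.4], [149, 171, 8, 18]), (69, [132.7, 39.2], [128, 30, 11, 23])]
[ -92. -848.  481.]
green [(97, [377.2, 234.5], [370, 231, 15, 8]), (53, [165.0, 108.7], [163, 100, 5, 21]), (37, [167.6, 78.6], [163, 76, 10, 6]), (33, [167.4, 71.9], [163, 70, 9, 5])]
red [(71, [348.9, 218.2], [343, 215, 13, 7])]
orange [(193, [360.9, 266.1], [351, 255, 22, 25])]
yellow [(438, [231.4, 238.1], [219, 227, 25, 23]), (43, [150.6, 208.9], [148, 204, 6, 11])]
```

View pics/scene0.png

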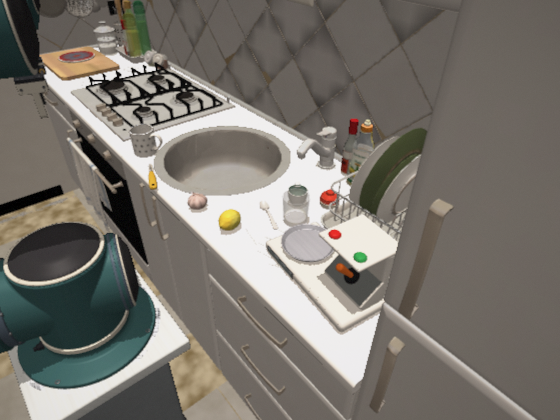

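View pics/side0.png

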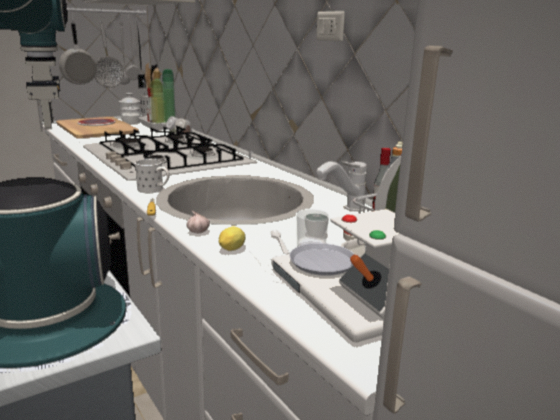

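Both views agree: the red lamp is nearer the pan (scene 334,234) and the green lamp is away from it (360,257), so the push is to the scale's right (-y). The lemon is at (229,219), the garlic at (197,201), and the pan at about (308,243).

```bash
python3 - <<'E'
from h import *
a,b=cap('scene'),cap('side')
P={}
for k,u,v in [('green',(359.9,256.8),(377.2,234.5)),('red',(334.4,233.9),(348.9,218.2)),('lemon',(229.0,219.4),(231.4,238.1)),('garlic',(197,201),(198,223)),('pan',(308,243),(323,259))]:
    p,e=tri([ray(a,*u),ray(b,*v)]); P[k]=p; print(k,p.round(1),np.round(e,1))
print('lemon z28',onz(a,229,219.4,28),onz(b,231.4,238.1,28))
y=P['red']-P['green']; print('lamp dist',np.linalg.norm(y),'yaw',np.degrees(np.arctan2(-y[0],y[1])))
for z in(174,178): 
  g,r=onz(a,359.9,256.8,z),onz(a,334.4,233.9,z); d=r-g; print(z,g.round(),r.round(),np.linalg.norm(d),np.degrees(np.arctan2(-d[0],d[1])))
  g,r=onz(b,377.2,234.5,z),onz(b,348.9,218.2,z); d=r-g; print(z,g.round(),r.round(),np.linalg.norm(d),np.degrees(np.arctan2(-d[0],d[1])))
for c,s in((a,(218,208)),(b,(218,225))):
    m,_=blobs(c,*COL['yellow']); m2=np.zeros_like(m); m2[s[1]:s[1]+28,s[0]:s[0]+30]=m[s[1]:s[1]+28,s[0]:s[0]+30]
    q=np.argwhere(m2)[:,::-1]
    w=np.array([onz(c,*p,28)[:2] for p in q]); ev,V=np.linalg.eigh(np.cov(w.T)); print(np.sqrt(ev)*4,V[:,1],np.degrees(np.arctan2(V[1,1],V[0,1])))
print(ctrl.get_obs()['eef_rot'])
E
```

```text
green [ 458.9 -324.   176.6] [0.8 0.8]
red [ 468.5 -244.9  177. ] [0.8 0.8]
lemon [418.8  89.4  28.5] [0.8 0.8]
garlic [395.3 219.3  26.9] [1.4 1.4]
pan [ 516.2 -124.5   38.2] [1.3 1.3]
lemon z28 [418.31862168  90.16979831  28.        ] [420.1536267   90.22612479  28.        ]
lamp dist 79.65658956722471 yaw -6.9262860915415185
174 [ 460. -322.  174.] [ 470. -242.  174.] 80.31749811494491 -7.0848073796674464
174 [ 465. -320.  174.] [ 475. -239.  174.] 81.18069057485704 -7.380562696353938
178 [ 457. -324.  178.] [ 467. -245.  178.] 79.74640219678393 -7.084807379667403
178 [ 457. -326.  178.] [ 468. -247.  178.] 80.12387935265765 -7.380562696353916
[58.17275087 89.35600581] [0.66276333 0.74882893] 48.48903805204634
[ 57.33387192 132.07560069] [0.51830802 0.85519401] 58.781175151929865
[-5.06241534e-05  1.17130601e-01  9.93116459e-01 -3.44827407e-04]
```

play_rows([
  [[0,0,0,13,-28,2,93],[0,0,0,13,-28,2,93],[0,0,0,13,-28,2,93],[0,0,0,13,-28,2,93],[0,0,0,13,-28,2,93],[0,0,0,13,-28,2,93],[0,0,0,13,-28,2,93],[0,0,0,13,-28,2,93],[0,0,0,13,-28,2,93],[0,0,0,13,-28,2,93]],
], squeeze=10)

```text
time_s: 1.03
tool_pos: [287.3, 375.1, 322.8]
eef_rot: [0.0, 0.117, 0.993, 0.0]
contact_force: [0.3, 0.8, -0.0]
width: 0.998
grip_force: 0.0
```

play_rows([
  [[0,0,0,13,-28,0,93],[0,0,0,13,-28,0,93],[0,0,0,13,-28,0,93],[0,0,0,13,-28,0,93],[0,0,0,13,-28,0,93],[0,0,0,13,-28,0,93],[0,0,0,13,-28,0,93],[0,0,0,13,-28,0,93],[0,0,0,13,-28,0,93],[0,0,0,0,0,0,93]],
])

```text
time_s: 1.87
tool_pos: [405.3, 120.9, 322.6]
eef_rot: [0.0, 0.119, 0.993, -0.001]
contact_force: [-0.4, 0.1, 0.4]
width: 1.001
grip_force: 0.0
```

```bash
cat > lem.py <<'E'
from h import *
c=cap('wrist','w1.png')
m,b=blobs(c,(20,90,60),(36,255,255)); print(b)
cn=max(cv2.findContours(m,cv2.RETR_EXTERNAL,cv2.CHAIN_APPROX_NONE)[0],key=cv2.contourArea)
w=np.array([onz(c,*p[0],28)[:2] for p in cn],np.float32)
print(cv2.minAreaRect(w),cv2.fitEllipse(w)); (e,ax,an)=cv2.fitEllipse(w)
print('long axis deg',an+90)
s=ctrl.get_obs(); print(s['time_s'],s['tool_pos'],s['eef_rot'],s['q'],ray(c,280,210))
E
python3 lem.py
```

```text
[(2707, [254.3, 198.0], [228, 166, 55, 64]), (943, [541.0, 47.3], [520, 32, 40, 31]), (175, [34.8, 355.3], [30, 333, 17, 41]), (55, [37.2, 324.2], [33, 316, 10, 16]), (48, [526.9, 335.4], [523, 326, 8, 22])]
((419.85675048828125, 90.5809555053711), (56.95614242553711, 67.40322875976562), 74.12228393554688) ((420.2977600097656, 89.8528823852539), (53.421630859375, 71.47898864746094), 103.77760314941406)
long axis deg 193.77760314941406
1.9167 [404.67425309 122.56669834 322.60168257] [-6.44875565e-05  1.19027400e-01  9.92890958e-01 -1.36968199e-04] [ 2.33859620e-01 -4.58452221e-01  1.91310887e+00 -2.13866312e-04
  1.68715176e+00 -1.09834099e+00] (array([332.25021395, 138.91994641, 402.43515424]), array([ 0.27248527, -0.06693223, -0.95982908]))
```

View pics/w1.png

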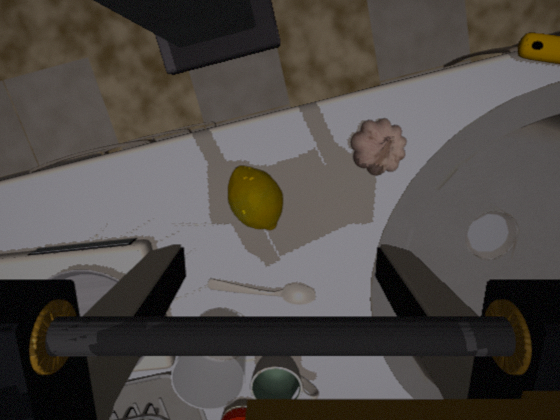

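The wrist view shows the lemon at (254,198), lying at about 14°. Its position matches the triangulated one, (420, 90). The garlic at (378,147) is well clear.

play_rows([
  [[0,0,6.85,4,-8.6,-25,93],[0,0,6.85,4,-8.6,-25,93],[0,0,6.85,4,-8.6,-25,93],[0,0,6.85,4,-8.6,-25,93],[0,0,0,0,0,-20,93],[0,0,0,0,0,-20,93],[0,0,0,0,0,-20,93],[0,0,0,0,0,-20,93],[0,0,0,0,0,-20,93],[0,0,0,0,0,0,93]],
])

```text
time_s: 2.75
tool_pos: [418.4, 90.7, 119.2]
eef_rot: [-0.002, -0.122, 0.993, 0.0]
contact_force: [-1.0, 0.2, -0.7]
width: 1.0
grip_force: 0.0
```

play_rows([
  [[0,0,0,0,0,-15,93],[0,0,0,0,0,-14,93],[0,0,0,0,0,0,93],[0,0,0,0,0,0,40],[0,0,0,0,0,0,40],[0,0,0,0,0,0,40],[0,0,0,0,0,0,40],[0,0,0,0,0,0,40],[0,0,0,0,0,0,40],[0,0,0,0,0,0,40]],
], squeeze=10)

```text
time_s: 3.58
tool_pos: [420.2, 90.0, 94.0]
eef_rot: [0.0, -0.121, 0.993, -0.0]
contact_force: [-0.8, -0.8, 3.0]
width: 0.577
grip_force: 10.0
```

play_rows([
  [[0,0,0,0,0,25,40],[0,0,0,0,0,35,40],[0,0,0,0,0,40,40],[0,0,0,0,0,40,40],[0,0,-6.9,9.7,-20.5,10,40],[0,0,-6.9,9.7,-20.5,10,40],[0,0,-6.9,9.7,-20.5,10,40],[0,0,-6.9,9.7,-20.5,10,40],[0,0,-6.9,9.7,-20.5,10,40],[0,0,-6.9,9.7,-20.5,10,40]],
])

```text
time_s: 4.42
tool_pos: [478.5, -34.1, 294.1]
eef_rot: [-0.0, 0.24, 0.971, 0.0]
contact_force: [0.5, 0.5, -2.0]
width: 0.583
grip_force: 10.0
```

play_rows([
  [[0,0,-6.95,3.9,-8.2,0,40],[0,0,-6.95,3.9,-8.2,0,40],[0,0,-6.95,3.9,-8.2,0,40],[0,0,-6.95,3.9,-8.2,0,40],[0,0,-6.95,3.9,-8.2,0,40],[0,0,-6.95,3.9,-8.2,0,40],[0,0,-6.95,3.9,-8.2,0,40],[0,0,-6.95,3.9,-8.2,0,40],[0,0,-6.95,3.9,-8.2,0,40],[0,0,-6.95,3.9,-8.2,0,40]],
])

```text
time_s: 5.25
tool_pos: [517.4, -115.3, 293.5]
eef_rot: [-0.0, 0.751, 0.661, -0.0]
contact_force: [0.6, 0.6, -1.3]
width: 0.579
grip_force: 10.0
```

```bash
python3 - <<'E'
from h import *
c=cap('wrist','w2.png')
for k,v in COL.items(): print(k,blobs(c,*v)[1])
s=ctrl.get_obs(); print(s['time_s'],s['tool_pos'],s['eef_rot'],s['q'],s['width'],ray(c,280,210))
print(proj(c,[[516,-124,36],[507,-199,30]]))
E
```

```text
green []
red [(2498, [492.6, 30.6], [461, 0, 64, 65])]
orange [(57, [480.3, 29.2], [475, 20, 11, 19]), (41, [480.8, 16.1], [473, 12, 18, 9])]
yellow [(8482, [281.0, 269.9], [229, 201, 105, 115])]
5.3 [ 517.7664317  -116.33648024  293.34282893] [-8.53039056e-05  7.53931127e-01  6.56953393e-01 -2.94364225e-04] [-2.68925719e-01 -1.98684669e-01  1.76183774e+00 -3.96586835e-04
  1.57890696e+00 -1.31673897e-01] 0.5804732308644487 (array([526.26857258, -41.11823593, 373.33771804]), array([-0.03590468, -0.27684395, -0.96024386]))
[[280.51920728 195.16154923]
 [281.13228513 266.17296418]]
```

View pics/w2.png

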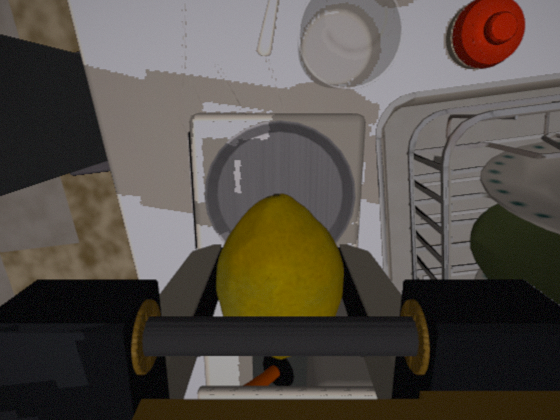

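The pan centre is at (280,195), as predicted, and the dish rack starts to the right of column 380, clear of the gripper. I'm lowering the lemon now.

play_rows([
  [[0,0,0,0,0,-20,40],[0,0,0,0,0,-20,40],[0,0,0,0,0,-20,40],[0,0,0,0,0,-20,40],[0,0,0,0,0,-20,40],[0,0,0,0,0,-20,40],[0,0,0,0,0,-20,40],[0,0,0,0,0,-10,40],[0,0,0,0,0,-7,40],[0,0,0,0,0,-3,40]],
])

```text
time_s: 6.13
tool_pos: [517.1, -114.8, 133.2]
eef_rot: [-0.0, 0.748, 0.663, -0.0]
contact_force: [0.4, -0.5, -2.0]
width: 0.581
grip_force: 10.0
```

```bash
python3 - <<'E'
from h import *
a,b=cap('scene'),cap('side')
for c in(a,b): print(blobs(c,*COL['yellow'])[1][:3],proj(c,[[516,-114,64],[516,-124,36]]))
s=ctrl.get_obs(); print(s['tool_pos'],s['contact_force'])
E
```

```text
[(338, [308.1, 233.1], [300, 222, 18, 22]), (94, [151.9, 180.4], [149, 171, 8, 18]), (45, [131.4, 33.9], [128, 30, 9, 15])] [[306.2093347  233.11187301]
 [308.26263941 243.45213731]]
[(484, [322.4, 245.1], [312, 232, 23, 27]), (37, [150.6, 208.9], [148, 204, 7, 11])] [[319.7751448  245.93505322]
 [322.09188929 259.99511533]]
[ 517.35346305 -114.8935373   134.05786393] [ 0.40545916 -0.21793433 -1.39701997]
```

play_rows([
  [[0,0,0,0,0,-2,40],[0,0,0,0,0,-1,40],[0,0,0,0,0,0,40],[0,0,0,0,0,0,60],[0,0,0,0,0,0,66],[0,0,0,0,0,0,72],[0,0,0,0,0,0,74],[0,0,0,0,0,0,74],[0,0,0,0,0,10,74],[0,0,0,0,0,20,74]],
])

```text
time_s: 7.07
tool_pos: [516.4, -114.7, 159.5]
eef_rot: [-0.001, 0.749, 0.663, -0.001]
contact_force: [-0.4, 0.4, -0.4]
width: 0.797
grip_force: 0.0
```

play_rows([
  [[0,0,0,0,0,30,74],[0,0,0,0,0,35,74],[0,0,0,0,0,35,60],[0,0,0,0,0,35,30],[0,0,0,0,0,35,0],[0,0,0,-15,0,0,0],[0,0,0,-25,0,0,0],[0,0,0,-25,0,0,0],[0,0,0,-25,0,0,0],[0,0,0,0,0,0,0]],
])

```text
time_s: 7.9
tool_pos: [424.5, -114.8, 332.2]
eef_rot: [0.001, 0.749, 0.663, 0.0]
contact_force: [-0.6, 1.3, 0.2]
width: 0.269
grip_force: 0.0
```

```bash
python3 - <<'E'
from h import *
a,b,c=cap('scene'),cap('side'),cap('wrist','w3.png')
B=[blobs(x,(20,90,60),(36,255,255))[1] for x in(a,b,c)]
for x in B: print(x[:3])
near=lambda L,u,v:min(L,key=lambda t:np.hypot(t[1][0]-u,t[1][1]-v))[1]
print(tri([ray(a,*near(B[0],308,233)),ray(b,*near(B[1],322,245)),ray(c,*B[2][0][1])]))
print([x for x in blobs(a,*COL['orange'])[1]],blobs(b,*COL['orange'])[1],blobs(c,(5,120,80),(18,255,255))[1])
s=ctrl.get_obs(); print(s['time_s'],s['tool_pos'],s['q'],s['contact_force'],s['width'])
E
```

```text
[(425, [306.6, 233.6], [295, 222, 24, 24]), (113, [152.0, 180.5], [149, 171, 8, 18]), (80, [404.4, 150.3], [395, 143, 21, 18])]
[(569, [321.0, 246.5], [308, 233, 27, 27]), (302, [156.7, 100.7], [149, 77, 14, 45]), (86, [150.9, 208.5], [147, 202, 8, 13])]
[(3368, [373.2, 171.6], [345, 133, 58, 79]), (231, [231.2, 339.9], [227, 304, 12, 71]), (201, [329.8, 343.1], [325, 312, 9, 63])]
(array([ 517.36098729, -114.85394672,   62.43740228]), [np.float64(0.5384223665286829), np.float64(1.050119878304478), np.float64(0.5122963073843524)])
[(105, [343.2, 269.2], [336, 263, 17, 14]), (27, [368.0, 128.3], [362, 126, 11, 6])] [(193, [360.9, 266.1], [351, 255, 22, 25])] [(793, [550.3, 28.7], [537, 0, 23, 58])]
8.05 [ 427.35037743 -114.93785674  331.53329927] [-3.20398369e-01 -4.11889394e-01  1.86669203e+00  1.40948899e-05
  1.68547933e+00 -1.98799169e-01] [ 1.04229028 -0.91511224 -0.32644653] 0.14262361434374776
```

View pics/w3.png

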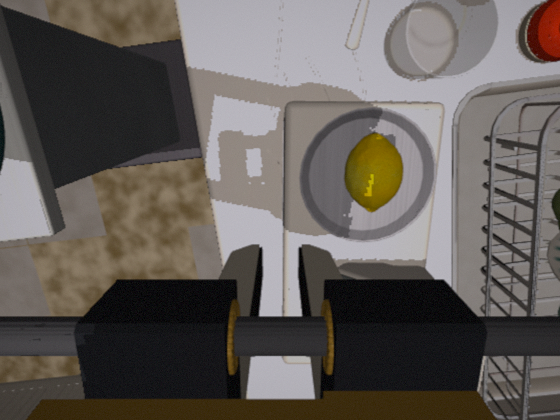

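The lemon is resting in the pan at (517, -115, 62), and the toggle pixels haven't changed since the start. Next I'll refine the scale's frame and check the room at the right before going in.

```bash
cat > sc.py <<'E'
import numpy as np
Y=-7.0; c,s=np.cos(np.radians(Y)),np.sin(np.radians(Y)); X=np.array([c,s,0]); Yv=np.array([-s,c,0]); Z=np.array([0,0,1.])
O=np.array([507,-199,0.])
def W(x,y,z): return O+x*X+y*Yv+z*Z
E
python3 - <<'E'
from h import *
from sc import *
c=cap('wrist')
L=[onz(c,u,v,46) for u,v in((301,175),(437,172),(369,110),(366,241))]
print(np.round(L,1),(L[0]+L[1])/2,(L[2]+L[3])/2)
print('corners base z30', onz(c,285,102,30),onz(c,442,104,30),'expect',W(-82.5,157.5,30),W(82.5,157.5,30))
a,b=cap('scene'),cap('side')
for n,cc in(('scene',a),('side',b)):
  print(n,'tip',proj(cc,W(-45,-90,124)),'pivot',proj(cc,W(0,-90,70.4)),'visor front',proj(cc,[W(-55,-155,170),W(-55,-25,170)]),'base front',proj(cc,[W(-82.5,-157.5,30)]))
print('counter end',onz(a,355,350,0), 'handle', onz(a,390,400,0))
E
```

```text
[[ 448.7 -112.4   46. ]
 [ 584.6 -126.1   46. ]
 [ 520.3  -57.5   46. ]
 [ 509.4 -191.2   46. ]] [ 516.64841696 -119.25984549   46.        ] [ 514.82290381 -124.35672997   46.        ]
corners base z30 [441.366481   -40.30874632  30.        ] [596.61713227 -61.31446326  30.        ] expect [444.30936408 -32.61976029  30.        ] [608.0794791  -52.72820195  30.        ]
scene tip [[339.57267788 265.60238146]] pivot [[352.80065127 274.94666508]] visor front [[359.68175084 271.44682772]
 [318.69488009 233.26463047]] base front [[341.34497963 323.98226883]]
side tip [[353.53722779 256.11265067]] pivot [[372.29489789 279.21597698]] visor front [[374.64923699 246.50134144]
 [329.49662985 219.13679561]] base front [[354.24931257 329.28811852]]
counter end [ 399.71662379 -394.1716627     0.        ] handle [ 371.51036153 -506.38409608    0.        ]
```

play_rows([
  [[0,0,-6.92,-3,-11,0,0],[0,0,-6.92,-3,-11,0,0],[0,0,-6.92,-3,-11,0,0],[0,0,-6.92,-3,-11,0,0],[0,0,-6.92,-3,-11,0,0],[0,0,-6.92,-3,-11,0,0],[0,0,-6.92,-3,-11,0,0],[0,0,-6.92,-3,-11,0,0],[0,0,-6.92,-3,-11,0,0],[0,0,-6.92,-3,-11,0,0]],
])

```text
time_s: 9.03
tool_pos: [397.6, -225.6, 330.4]
eef_rot: [-0.0, 0.993, 0.118, -0.0]
contact_force: [-0.5, -0.1, 0.2]
width: 0.006
grip_force: 0.0
```

play_rows([
  [[0,0,-6.9,0,0,0,40],[0,0,-6.9,0,0,0,40],[0,0,-6.9,0,0,0,40],[-0.81,-6.62,0,-5,2.7,-8,40],[-0.81,-6.62,0,-5,2.7,-8,40],[-0.81,-6.62,0,-5,2.7,-8,40],[-0.81,-6.62,0,-5,2.7,-8,40],[-0.81,-6.62,0,-5,2.7,-8,40],[-0.81,-6.62,0,-5,2.7,-8,40],[0,0,0,0,0,0,40]],
])

```text
time_s: 9.87
tool_pos: [366.0, -208.3, 279.8]
eef_rot: [0.021, 0.937, -0.057, 0.343]
contact_force: [-0.1, 0.3, -0.9]
width: 0.426
grip_force: 0.0
```

```bash
python3 - <<'E'
from h import *
from sc import *
from scipy.spatial.transform import Rotation as Ro
s=ctrl.get_obs(); q=s['eef_rot']; R=Ro.from_quat([q[1],q[2],q[3],q[0]]).as_matrix()
S=np.array([X,Yv,Z]); print(s['time_s'],s['tool_pos'],s['q'],s['width']); print((S@R).round(3), (S@(np.array(s['tool_pos'])-O)).round(1))
for t in((-138,-27,235),(-86.1,-27,173)): print(W(*t))
c=cap('wrist','w4.png'); print(proj(c,[W(-45,-90,124),W(0,-90,70.4),W(-55,-155,166),W(-55,-25,166)]).round()); print(blobs(c,(4,120,60),(18,255,255))[1])
E
```

```text
9.8667 [ 365.98862813 -208.27371464  279.76491555] [-0.78825086 -0.80225023  2.25966156  0.45514595  1.1400242   0.8279709 ] 0.42572348271437066
[[ 0.764  0.001  0.646]
 [ 0.001 -1.     0.001]
 [ 0.646 -0.    -0.764]] [-138.8  -26.4  279.8]
[ 366.7381588 -208.9807767  235.       ]
[ 418.25130407 -215.30579563  173.        ]
[[365. 243.]
 [348. 216.]
 [482. 236.]
 [278. 236.]]
[(1125, [85.2, 97.6], [64, 79, 47, 41]), (305, [362.3, 246.4], [351, 240, 24, 16])]
```

View pics/w4.png

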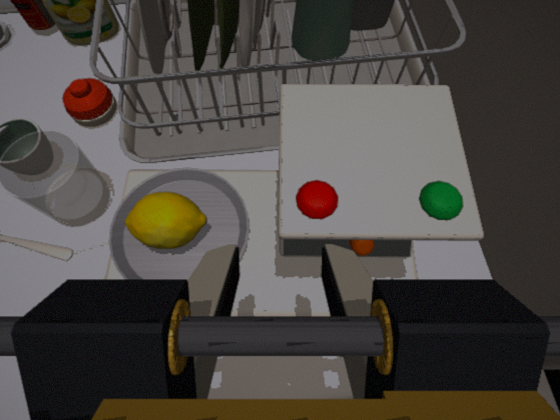

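The fingers lie along the bat (tilt right to within a degree). The tip is at (362,246), against (365,243) predicted, and the red lamp (317,200) is left of the green one (441,200). I'm going in on the red side of the bat.

play_rows([
  [[0,0,0,0,0,-24,40],[0,0,0,0,0,-23,40],[0,0,0,6.4,-0.8,-7.75,40],[0,0,0,6.4,-0.8,-7.75,40],[0,0,0,6.4,-0.8,-7.75,40],[0,0,0,6.4,-0.8,-7.75,40],[0,0,0,6.4,-0.8,-7.75,40],[0,0,0,6.4,-0.8,-7.75,40],[0,0,0,6.4,-0.8,-7.75,40],[0,0,0,6.4,-0.8,-7.75,40]],
])

```text
time_s: 10.75
tool_pos: [420.0, -215.3, 174.2]
eef_rot: [0.021, 0.939, -0.055, 0.34]
contact_force: [-0.6, -0.3, -0.6]
width: 0.429
grip_force: 0.0
```

```bash
cat > st.py <<'E'
import sys
from h import *
from sc import *
s=ctrl.get_obs(); S=np.array([X,Yv,Z]); print(s['time_s'],(S@(np.array(s['tool_pos'])-O)).round(1),'F',(S@np.array(s['contact_force'])).round(1),s['width'])
a,b=cap('scene'),cap('side')
for c in(a,b): print([x for x in blobs(c,*COL['orange'],10)[1] if 330<x[1][0]<385 and x[1][1]>200])
for c in (a,b): print([proj(c,[[0,0,0]]*0+[W(-45,-90,124)+0]).round(1).tolist()]+[proj(c,W(-45*np.cos(t),-90+70*np.sin(t),70.4+53.6*np.cos(t))).round(1).tolist() for t in(-.2,-.3,-.4,-.5)])
u,v=(np.vstack([a['image'][200:340,280:420],b['image'][200:340,280:420]]),0)
if len(sys.argv)>1: cv2.imwrite('pics/'+sys.argv[1],cv2.resize(np.hstack([a['image'][200:340,290:420],b['image'][200:340,290:420]])[:,:,::-1],None,fx=3,fy=3))
E
python3 st.py t1.png
```

```text
10.75 [-84.3 -26.8 174.2] F [-0.5 -0.4 -0.6] 0.4285752905120793
[(105, [343.2, 269.2], [336, 263, 17, 14])]
[(204, [361.0, 266.4], [351, 255, 22, 25])]
[[[339.6, 265.6]], [[344.1, 269.9]], [[346.6, 272.2]], [[349.1, 274.5]], [[351.7, 276.8]]]
[[[353.5, 256.1]], [[358.7, 259.8]], [[361.6, 262.0]], [[364.6, 264.4]], [[367.8, 267.0]]]
```

View pics/t1.png

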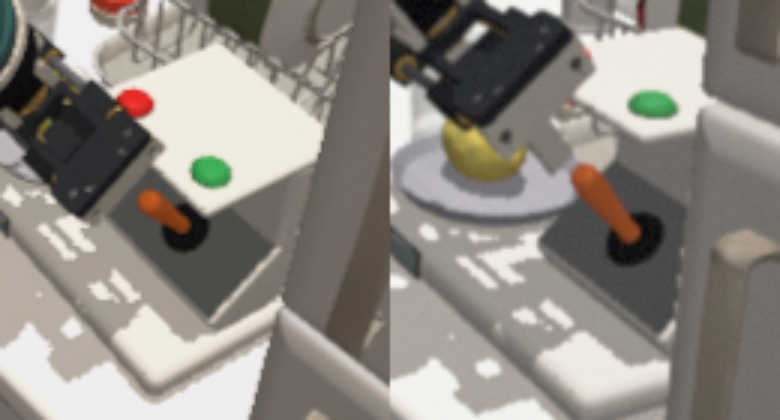

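The fingers are in place left of the bat and the bat hasn't moved. I'm pushing towards green.

play_rows([
  [[0,0,0,-0.5,-4,0,40],[0,0,0,-0.5,-4,0,40],[0,0,0,-0.5,-4,0,40],[0,0,0,-0.5,-4,0,40],[0,0,0,-0.5,-4,0,40],[0,0,0,-0.5,-4,0,40],[0,0,0,-0.5,-4,0,40],[0,0,0,-0.5,-4,0,40],[0,0,0,-0.5,-4,0,40],[0,0,0,0,0,0,40]],
])

```text
time_s: 11.68
tool_pos: [413.8, -251.7, 173.6]
eef_rot: [0.021, 0.938, -0.056, 0.341]
contact_force: [0.6, 2.3, 0.1]
width: 0.43
grip_force: 1.0
```

```bash
python3 st.py t2.png
```

```text
11.6833 [-86.  -63.6 173.6] F [0.3 2.4 0.1] 0.4295103754416816
[(25, [348.2, 274.2], [345, 271, 8, 6])]
[(156, [364.5, 268.3], [357, 259, 16, 21])]
[[[339.6, 265.6]], [[344.1, 269.9]], [[346.6, 272.2]], [[349.1, 274.5]], [[351.7, 276.8]]]
[[[353.5, 256.1]], [[358.7, 259.8]], [[361.6, 262.0]], [[364.6, 264.4]], [[367.8, 267.0]]]
```

View pics/t2.png

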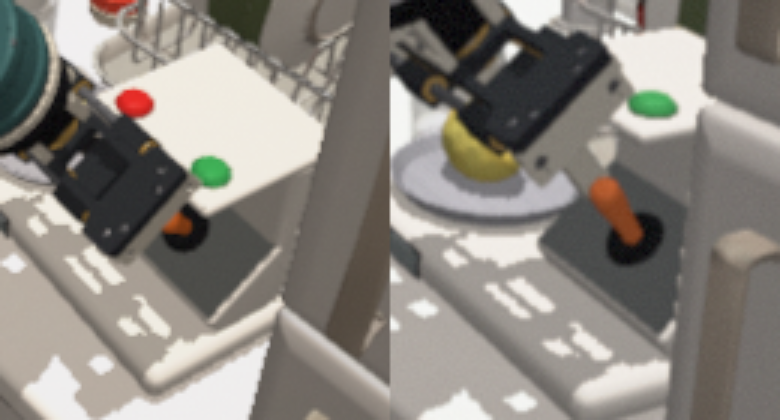

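The bat has moved the right way, to roughly 0.2–0.25 rad. I'll push 10 mm further.

play_rows([
  [[0,0,0,-0.3,-2,0,40],[0,0,0,-0.3,-2,0,40],[0,0,0,-0.3,-2,0,40],[0,0,0,-0.2,-2,0,40],[0,0,0,-0.2,-2,0,40],[0,0,0,0,0,0,40],[0,0,0,0,0,0,40],[0,0,0,0,0,0,40],[0,0,0,0,0,0,40],[0,0,0,0,0,0,40]],
])

```text
time_s: 12.62
tool_pos: [412.6, -261.0, 173.7]
eef_rot: [0.021, 0.938, -0.056, 0.341]
contact_force: [0.3, 3.0, -0.4]
width: 0.43
grip_force: 1.4
```

```bash
python3 st.py
```

```text
12.6167 [-86.1 -73.1 173.7] F [-0.1  3.  -0.4] 0.43037728452467056
[(19, [350.8, 276.8], [348, 274, 6, 6])]
[(119, [366.9, 269.7], [361, 263, 12, 17])]
[[[339.6, 265.6]], [[344.1, 269.9]], [[346.6, 272.2]], [[349.1, 274.5]], [[351.7, 276.8]]]
[[[353.5, 256.1]], [[358.7, 259.8]], [[361.6, 262.0]], [[364.6, 264.4]], [[367.8, 267.0]]]
```

play_rows([
  [[0,0,0,-0.2,-2,0,40],[0,0,0,-0.2,-2,0,40],[0,0,0,0,0,0,40],[0,0,0,0,0,0,40],[0,0,0,0,0,0,40],[0,0,0,0,0,0,40],[0,0,0,0,0,0,40],[0,0,0,0,0,0,40],[0,0,0,0,0,0,40],[0,0,0,0,0,0,40]],
])

```text
time_s: 13.55
tool_pos: [412.3, -265.1, 173.8]
eef_rot: [0.021, 0.938, -0.056, 0.342]
contact_force: [0.3, 4.0, 1.5]
width: 0.429
grip_force: 1.6
```

```bash
python3 st.py
```

```text
13.55 [-86.  -77.2 173.8] F [-0.2  4.   1.5] 0.42928165624288406
[(17, [352.0, 278.3], [349, 276, 6, 5])]
[(104, [368.0, 270.1], [363, 264, 10, 16])]
[[[339.6, 265.6]], [[344.1, 269.9]], [[346.6, 272.2]], [[349.1, 274.5]], [[351.7, 276.8]]]
[[[353.5, 256.1]], [[358.7, 259.8]], [[361.6, 262.0]], [[364.6, 264.4]], [[367.8, 267.0]]]
```

It's now at about 0.43 rad. I'll hold it a little longer, then ease it back, clear the bat and withdraw.

play_rows([
  [[0,0,0,0,0,0,40],[0,0,0,0,0,0,40],[0,0,0,0,0,0,40],[0,0,0,0,0,0,40],[0,0,0,0,0,0,40],[0,0,0,0,0,0,40],[0,0,0,0.5,4,0,40],[0,0,0,0.5,4,0,40],[0,0,0,0.5,4,0,40],[0,0,0,0.5,4,0,40]],
])

```text
time_s: 14.48
tool_pos: [414.3, -248.7, 173.9]
eef_rot: [0.021, 0.938, -0.056, 0.342]
contact_force: [-0.3, 0.6, 2.2]
width: 0.431
grip_force: 0.8
```

play_rows([
  [[0,0,0,0.5,4,0,40],[0,0,0,0.5,4,0,40],[0,0,0,0.5,4,0,40],[0,0,0,0.5,4,0,40],[0,0,0,0.5,4,0,40],[0,0,0,0.5,4,0,40],[0,0,0,0.5,4,0,40],[0,0,0,0.5,4,0,40],[0,0,0,0.5,4,0,40],[0,0,0,0,0,0,40]],
])

```text
time_s: 15.32
tool_pos: [418.8, -212.5, 173.8]
eef_rot: [0.021, 0.938, -0.056, 0.342]
contact_force: [-0.6, -0.2, -0.5]
width: 0.426
grip_force: 0.0
```

play_rows([
  [[0,0,0,-6.4,0.8,7.75,40],[0,0,0,-6.4,0.8,7.75,40],[0,0,0,-6.4,0.8,7.75,40],[0,0,0,-6.4,0.8,7.75,40],[0,0,0,-6.4,0.8,7.75,40],[0,0,0,-6.4,0.8,7.75,40],[0,0,0,-6.4,0.8,7.75,40],[0,0,0,0,0,0,40],[0,0,0,0,0,0,40],[0,0,0,0,0,0,40]],
])

```text
time_s: 16.15
tool_pos: [374.1, -207.6, 227.5]
eef_rot: [0.021, 0.938, -0.056, 0.341]
contact_force: [0.3, -1.5, -1.4]
width: 0.433
grip_force: 0.0
```

```bash
python3 st.py t3.png
```

```text
16.15 [-130.9  -24.7  227.5] F [ 0.5 -1.5 -1.4] 0.4328009224070322
[(106, [343.2, 269.2], [336, 263, 17, 14])]
[(196, [360.9, 266.1], [351, 255, 22, 25])]
[[[339.6, 265.6]], [[344.1, 269.9]], [[346.6, 272.2]], [[349.1, 274.5]], [[351.7, 276.8]]]
[[[353.5, 256.1]], [[358.7, 259.8]], [[361.6, 262.0]], [[364.6, 264.4]], [[367.8, 267.0]]]
```

View pics/t3.png

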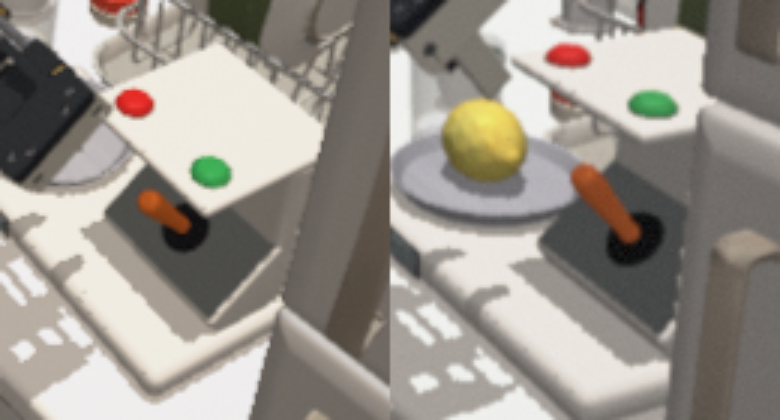

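The toggle is back in the middle, with its pixels exactly as at the start. The lemon is still in the pan and the gripper is clear, so I'm handing in.

```bash
python3 -c "
from rig import ctrl
print(ctrl.sign_off())"
```

```text
the job is handed in; nothing more can be done
None
```

The job is handed in, with no verdict returned: the lemon rests in the pan, the toggle was held at about 0.43 rad towards the green lamp for over a second and sprang back to centre, and I didn't go near the garlic.

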